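# Open the ratchet bar clamp and lock it open

## Task

Release the wooden block held in the bar clamp: swing the small pawl lever on the clamp's head fully up so that it stays clear of the teeth, then draw the toothed bar by its grip all the way back until its pressure pad stops against the head. Then swing the lever fully down again so that its tooth locks the bar open, and let go; leave the block standing in its place and do not disturb the small things lying around.

Things in the scene. Friction and masses are not known exactly. Their poses are not given: they have to be found in the camera images.
- clamp: Bar clamp screwed to the bench: plywood board 355 x 130 x 15 mm, grey guide and head; never moves. Origin on the bench top under the bar's centre line; +x along the bar from grip to wooden fence (its face at x=132 mm), z up. Head: x -85 to -20 mm, 31 mm wide, 45 mm high, two pivot ears at x=-75 mm up to z=60 mm. The bar's pad stops at the head's face x=-20 mm.
- pawl_lever (a joint): Lever angle, rad: 0 = fully down (tooth in the bar's teeth, bar locked), 1.1 = fully up. Hinge along the clamp's y at x=-75, z=50 mm of the clamp's frame; raising swings the tab up and back towards the grip (clamp -x). Stays where it is left: stiff, 1 to 2 N at the tab. The tooth clears the bar above 0.15 rad; resting on top of a bar tooth it reads about 0.1.
- lever_tab (a point): Middle of the lever's black upstanding tab, 10 mm wide across the bar (clamp y), 12 mm thick, 46 mm tall. With the lever down it is at x=-5, z=72 mm in the clamp's frame (73 mm from the hinge), the tab's top at z=93 mm. Nothing beside it above z=45 mm. Turns with the lever.
- toothed_bar: Loose steel bar 14 wide, 16 high, 258 mm long, 0.3 kg, sliding in the clamp's guide (1.5 mm play); teeth on top, pitch 14, gaps 9 mm. Origin on its underside below its grip, +x to the pad. In the clamp's frame the origin is at x=-185 mm at the start, x=-255 mm drawn fully back (pad on the head, pad's top z=44 mm); there a gap lies under the lever's tooth, 2.5 mm play each way.
- bar_grip (a point): Middle of the bar's upstanding black grip: 26 mm along the bar, 16 mm across it, from z=42 to 82 mm over the bench; the point is at z=64 mm.
- block: Wooden block standing on the clamp's board between the pad and the fence, 70 mm along the bar, 90 mm across, 35 mm high; origin at the centre of its underside. Loose, to be left standing there.
- nut: Hexagon steel nut, 23 mm across and 13 mm high, lying on the clamp's board beside the bar; bystander. Origin at its underside.
- marker: Marker pen 135 x 17 mm, lying on the bench beyond the clamp; bystander. Origin at its underside.
- electrical_tape: Black roll of tape, diameter 58 mm, 19 mm high, on the bench beyond the clamp; bystander. Origin at its underside.
- bolt: Hexagon-head bolt 58 mm long, lying on the bench on the robot's side of the clamp; bystander. Origin at its underside.
Things that resemble listed ones, but are neither listed nor needed, are in the scene too. Of the things that look like the block, the middle-sized one is meant.

How it is judged:
By the outcome, as a careful person would: the job done as asked, in the order asked, and still so for the second after the job is handed in, with the robot touching nothing.
It also fails if it takes over 61 s, if anything falls off the work surface, if the arm or the gripper's body presses on something with over 40 N, if the wrist force passes 120 N, or if a joint passes its speed limit or range.

## Robot

A 6-joint arm with a two-finger parallel gripper is mounted at the origin on a cart in front of the work surface, level with it; the furniture and walls round the work are solid. World frame = base frame: x ahead of the robot, y to its left, z up, the work surface at z = 0. Lengths are in mm, angles in degrees, forces in N, time in s.
With the tool pointing down it reaches from about 350 to 850 mm from the base axis. Payload 8.1 kg.
Tool frame: the origin (TCP) lies at the very end of the fingers, on their centre line; the grasp point (between the pads) lies 19 mm behind it; z points along the fingers, y is the line along which they close (so a half turn about z gives the same grasp; the last joint's range is limited). The gripper opens to 85 mm and grips with 20 to 120 N. Pads are 22 mm wide; open, the fingers measure 114 mm over their backs; the gripper's body (76 mm by 85 mm) begins 54 mm behind the grasp point. The pads swing forward as they close: fully open they stand 13 mm farther back than shut.
Start: joints at [-81.555, 7.471, 85.268, -0, 87.261, -4.893], TCP at [138.442, -583.814, 231.292] pointing down, gripper open.
Joint ranges: [-169.43, 169.43], [-51.17, 129.36], [1.28, 143.12], [-76.62, 256.62], [0, 156.53], [-152.29, 152.29]. Speed limits (degrees/s): [136.94, 136.94, 159.86, 180, 180, 180].

## Interface

Orientations are given as [roll, pitch, yaw] about the fixed x, y, z axes, in that order (R = Rz(yaw) Ry(pitch) Rx(roll)).
In Python, from bench import status, viewer, job gives the robot as it stands.
- The arm moves only by the tool arm_command, never from a script. Its argument "targets" is a list that holds one entry, the list of rows, each a list of 7 numbers: the shift along the world's x, y, z in m, then the turn, a rotation vector about the world's x, y, z in rad, then the opening, from -1 (shut) to 1 (fully open). In form: [[[dx, dy, dz, rx, ry, rz, gripper], ...]]. A call has 1 to 10 rows; each row shifts and turns the commanded pose from where the row before left it; what a row does not reach is not made up. A row lasts 1/8 s, in which the tool goes at most 62.5 mm and 10.7 degrees, less where a joint would pass 70% of its speed; a pose out of reach is approached as far as the arm can. A call with a gripper value outside its range is refused whole. The fingers move at their own pace and stop on an object; "force" is the grip in N (left out, the last holds). Time passes only in rows, so rows that do not move let the fingers close. It gives the time, the measured TCP pose, the force, the opening and the grip force at its end, in the units of the state.
- status.sense(): the state, without advancing time (a new reading comes with each control period).
- viewer.snapshot(name): name is "side" or "top"; returns the picture (400x640x3 uint8, red, green, blue); there is no depth.
- viewer.camera_model(name): a dict with "vertical_fov" (degrees; the focal length in pixels is half the picture's height over the tangent of half this angle, whatever the lens; pixels are square), "cx", "cy" (the principal point, pixels), "xyz" and "attitude" of the camera in the world. Camera axes: x right, y down, z forward; pixel columns grow to the right and rows downward; lengths in mm; the calibration is good to about 2 mm. A picture is of the moment at which its call begins. camera_model takes no time and is no camera call.
- job.hand_in(): hands the job in; it is judged then, once.
The state is a dict: "time": time; "joint_pos": joint angles; "qd": joint speeds; "joint_efforts": joint torques, N m; "tool_pos": TCP position; "tcp_rot": TCP orientation; "ft_force": force on the tool from outside, world axes, zero at the start; "wrist_torque": the same for the moment, N m; "finger_gap": finger opening in mm; "grip_force": force on a finger pad.
Only numpy, scipy, OpenCV 4.12 (cv2) and the standard library are available. Lean on these libraries where they do the work, as an engineer would, in place of code of your own. Each camera call takes 0.05 s, during which the arm holds its last target. There are 200 camera calls.

## Working session

There is one attempt and no reset: what is moved stays moved. The work goes in short steps, Python scripts to look and compute and a tool call to move; the robot and the scene stay as the last step left them, time stands still between calls to the robot, and variables do not carry over. Pictures are saved under pics/ and viewed, at most 10 in all, crops included, and the job is handed in when it is done.

Besides the shell and the picture viewer there is one more tool, called by a JSON object that holds its "method" and its "body". arm_command: Moves the arm, as the interface text tells. Its arguments: {"type":"object","properties":{"targets":{"type":"array"},"force":{"type":"number"}},"required":["targets"]}

```bash
mkdir -p pics; cat > h.py <<'E'
import numpy as np, cv2
from bench import status, viewer, job
from scipy.spatial.transform import Rotation as R
def K(n):
    c=viewer.camera_model(n); f=200/np.tan(np.radians(c["vertical_fov"])/2)
    return c,f
E
python3 - <<'E'
from h import *
for n in("top","side"):
    im=viewer.snapshot(n); cv2.imwrite(f"pics/{n}0.png",im[:,:,::-1]); print(n,viewer.camera_model(n))
print(status.sense())
E
```

```text
top {'vertical_fov': 54.76190283024559, 'cx': 318.11979022557784, 'cy': 198.01737735532674, 'xyz': array([ 338.71206605,  111.33384167, 1017.27450603]), 'attitude': array([-1.68942894e+02,  1.09632923e-01, -9.05631665e+01])}
side {'vertical_fov': 45.04650059876566, 'cx': 317.2099658870987, 'cy': 197.81258887898676, 'xyz': array([ 529.60619919, 1241.05423369,  527.12691279]), 'attitude': array([-111.19006843,    0.79494881,  179.8195782 ])}
{'time': 0.1, 'joint_pos': array([-8.15536866e+01,  7.51389026e+00,  8.53238755e+01,  4.70803063e-04,
        8.72625277e+01, -4.89264716e+00]), 'qd': array([ 0.0190527 , -0.07982677, -0.10702723, -0.0463778 ,  0.05492524,
       -0.01082261]), 'joint_efforts': array([ 4.78057973e-04, -5.70951498e+01, -5.01943374e+01, -1.93028109e-04,
        8.09724588e-03, -7.02170183e-06]), 'tool_pos': array([ 138.38049773, -583.29986688,  230.30891836]), 'tcp_rot': array([-1.79900112e+02, -9.02244043e-03,  1.33389298e+01]), 'ft_force': array([-0.11968139, -0.06329444,  0.62200147]), 'wrist_torque': array([-0.0386766 ,  0.02133383, -0.00603593]), 'grip_force': 0.0, 'finger_gap': 85.27920496164285}
```

View pics/top0.png

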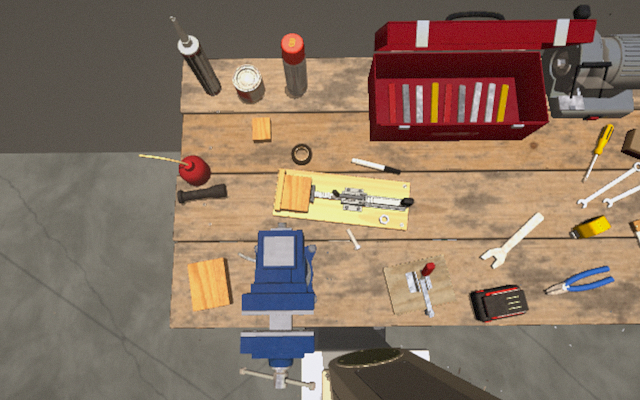

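View pics/side0.png

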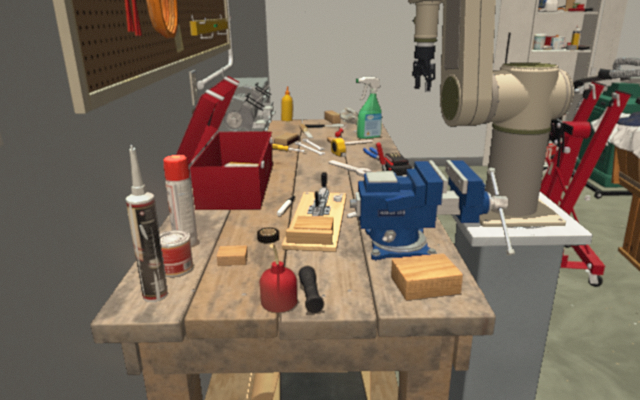

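The top view shows the clamp at about (275–410, 170–230), with the fence on the left (world +y) and the grip at about (407,202). In the side view it sits at about (285–350, 175–250). I'll enlarge both.

```bash
python3 - <<'E'
import cv2
a=cv2.imread("pics/top0.png")[160:240,265:425]; b=cv2.imread("pics/side0.png")[165:255,275:355]
cv2.imwrite("pics/topc.png",cv2.resize(a,None,fx=5,fy=5,interpolation=cv2.INTER_CUBIC))
cv2.imwrite("pics/sidec.png",cv2.resize(b,None,fx=6,fy=6,interpolation=cv2.INTER_CUBIC))
E
```

```text
(no output)
```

View pics/topc.png

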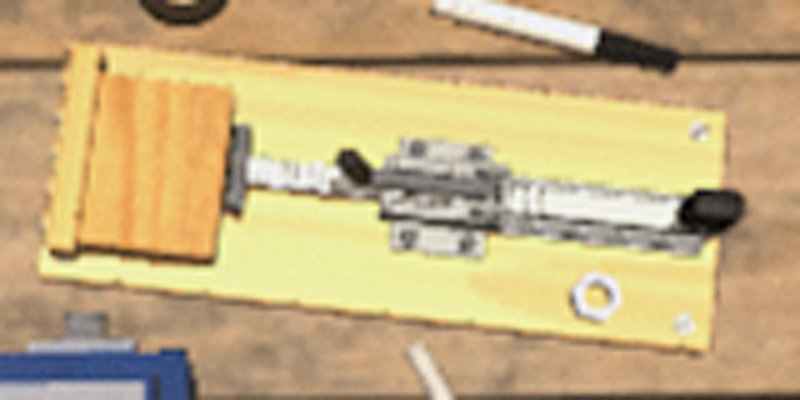

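View pics/sidec.png

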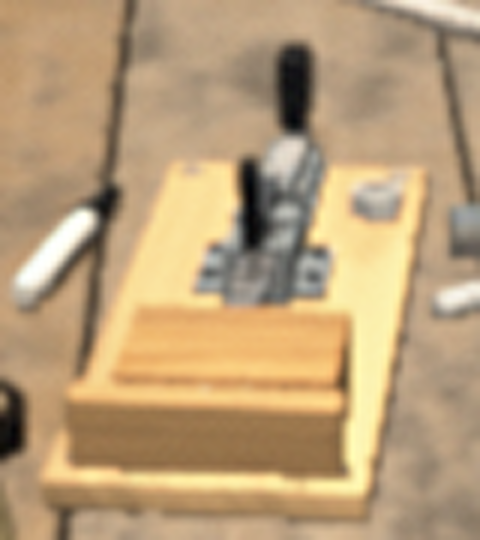

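The top crop shows the board corners at crop (72,42), (725,112), (708,352), (40,278), the tab at (353,165) and the grip at (712,210). The side crop shows the tab at about (250,200) and the grip at (295,85). Now I'll triangulate.

```bash
cat >> h.py <<'E'
def ray(n,p):
    c,f=K(n); d=np.array([(p[0]-c["cx"])/f,(p[1]-c["cy"])/f,1])
    return np.array(c["xyz"]),R.from_euler("xyz",c["attitude"],degrees=True).apply(d)
def plane(n,p,z):
    o,d=ray(n,p); return (o+d*(z-o[2])/d[2])
def proj(n,P):
    c,f=K(n); q=R.from_euler("xyz",c["attitude"],degrees=True).inv().apply(np.array(P)-c["xyz"])
    return np.array([c["cx"]+f*q[0]/q[2],c["cy"]+f*q[1]/q[2]])
def tri(a,b):
    (o1,d1),(o2,d2)=ray("top",a),ray("side",b)
    s=np.linalg.lstsq(np.c_[d1,-d2],o2-o1,rcond=None)[0]
    p,q=o1+s[0]*d1,o2+s[1]*d2; return (p+q)/2,np.linalg.norm(p-q)
def dark(im,box,th=60):
    x0,y0,x1,y1=box; m=(im[y0:y1,x0:x1].max(2)<th).astype(np.uint8)
    n,l,s,c=cv2.connectedComponentsWithStats(m); i=1+np.argmax(s[1:,4])
    return c[i]+[x0,y0],s[i]+[x0,y0,0,0,0]
E
python3 - <<'E'
from h import *
T=cv2.imread("pics/top0.png");S=cv2.imread("pics/side0.png")
C=np.array([(72,42),(725,112),(708,352),(40,278)])
P=np.array([plane("top",(c-2)/5+[265,160],15) for c in C]); print("board",P.round(1))
print([np.linalg.norm(P[i]-P[(i+1)%4]).round(1) for i in range(4)])
CS=[(178,162),(425,172),(362,490),(45,480)]
print("side board",np.array([plane("side",(np.array(c)-2.5)/6+[275,165],15) for c in CS]).round(1))
for nm,bt,bs in(("grip",(396,192,418,210),(318,168,332,190)),("tab",(329,186,341,198),(312,188,321,208))):
    a,sa=dark(T,bt);b,sb=dark(S,bs); print(nm,a,sa,b,sb,tri(a,b))
E
```

```text
board [[ 617.8  215.6   15. ]
 [ 575.6 -132.9   15. ]
 [ 447.5 -117.    15. ]
 [ 489.9  231.1   15. ]]
[np.float64(351.0), np.float64(129.1), np.float64(350.7), np.float64(128.9)]
side board [[ 571.8 -134.1   15. ]
 [ 447.7 -114.7   15. ]
 [ 492.3  233.8   15. ]
 [ 616.2  221.4   15. ]]
grip [406.08823529 202.30882353] [401 198  12   9  68] [323.5 179.5] [322 173   4  14  52] (array([ 512.7490769 , -109.95223589,   61.19745566]), np.float64(0.9003537878188826))
tab [335.83333333 193.83333333] [333 191   6   6  18] [316.71428571 199.57142857] [315 192   5  15  35] (array([534.1058809 ,  66.77096713,  67.14757094]), np.float64(1.0598942673367793))
```

{"method": "arm_command", "body": {"targets": [[[0.025, 0.041, 0, 0, 0, 0.076, 1], [0.025, 0.041, 0, 0, 0, 0.076, 1], [0.025, 0.041, 0, 0, 0, 0.076, 1], [0.025, 0.041, 0, 0, 0, 0.076, 1], [0.025, 0.041, 0, 0, 0, 0.076, 1], [0.025, 0.041, 0, 0, 0, 0.076, 1], [0.025, 0.041, 0, 0, 0, 0.076, 1], [0.025, 0.041, 0, 0, 0, 0.076, 1]]], "force": 30}}

```text
time: 1.1
tool_pos: [338.8, -254.3, 231.0]
tcp_rot: [-180.0, -0.0, 48.3]
ft_force: [-0.1, -0.2, 0.4]
finger_gap: 85.7
grip_force: 0.0
```

{"method": "arm_command", "body": {"targets": [[[0.025, 0.041, 0, 0, 0, 0.076, 0], [0.025, 0.041, 0, 0, 0, 0.076, 0], [0.025, 0.041, 0, 0, 0, 0.076, 0], [0.025, 0.041, 0, 0, 0, 0.076, 0], [0.025, 0.041, 0, 0, 0, 0.076, 0], [0.025, 0.041, 0, 0, 0, 0.076, 0], [0.025, 0.041, 0, 0, 0, 0.076, 0], [0.02, 0.035, 0, 0, 0, 0.076, 0], [0, 0, 0, 0, 0, 0, 0], [0, 0, 0, 0, 0, 0, 0]]]}}

```text
time: 2.35
tool_pos: [533.0, 66.0, 230.7]
tcp_rot: [-179.9, 0.0, 83.0]
ft_force: [-0.4, 0.1, -0.9]
finger_gap: 43.0
grip_force: 0.0
```

{"method": "arm_command", "body": {"targets": [[[0.001, 0.001, -0.04, 0, 0, 0, 0], [0, 0, -0.04, 0, 0, 0, 0], [0, 0, -0.04, 0, 0, 0, 0], [0, 0, -0.03, 0, 0, 0, 0], [0, 0, -0.021, 0, 0, 0, 0], [0, 0, 0, 0, 0, 0, 0]]]}}

```text
time: 3.1
tool_pos: [532.3, 66.0, 58.4]
tcp_rot: [-179.8, 0.0, 82.9]
ft_force: [0.4, -0.3, -0.4]
finger_gap: 42.5
grip_force: 0.0
```

```bash
python3 - <<'E'
from h import *
b=viewer.snapshot("side")[110:255,260:380,::-1]; a=viewer.snapshot("top")[160:240,265:425,::-1]
s=cv2.resize(b,None,fx=4,fy=4,interpolation=cv2.INTER_CUBIC); cv2.imwrite("pics/g1.png",s)
E
```

```text
(no output)
```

View pics/g1.png

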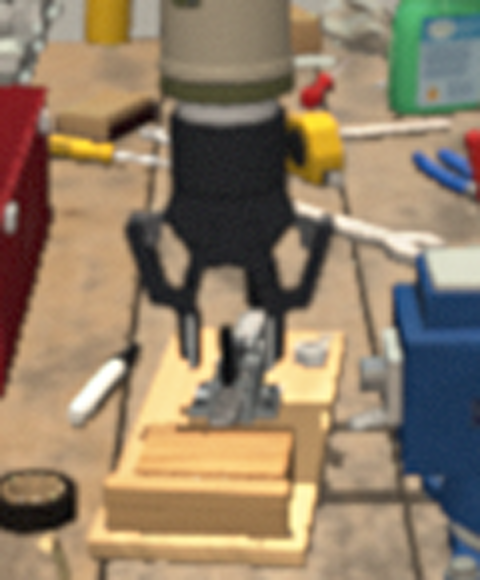

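The tab at about (227,352) is centred between the finger pads at about (190,335) and (268,330). I'll close on it.

{"method": "arm_command", "body": {"targets": [[[0, 0, 0.002, 0, 0, 0, -1], [0, 0, 0, 0, 0, 0, -1], [0, 0, 0, 0, 0, 0, -1], [0, 0, 0, 0, 0, 0, -1], [0, 0, 0, 0, 0, 0, -1], [0, 0, 0, 0, 0, 0, -1]]], "force": 30}}

```text
time: 3.95
tool_pos: [535.9, 67.1, 63.9]
tcp_rot: [179.8, -0.0, 83.0]
ft_force: [1.4, -0.8, 7.1]
finger_gap: 9.0
grip_force: 32.9
```

```bash
python3 - <<'E'
from h import *
# TCP in lever plane rel. hinge: x=70,z=10 ; arc in 9 steps of 7 deg
u=np.array([.121,.9927,0]); r=np.array([70,10.5]); n=9; t=np.radians(63)*np.arange(n+1)/n
X=r[0]*np.cos(t)-r[1]*np.sin(t); Z=r[0]*np.sin(t)+r[1]*np.cos(t)
for a,b in zip(np.diff(X),np.diff(Z)): print((a*u+[0,0,b]).round(1))
v=np.array([-.9927,.121,0]); print("rotvec/step",(-np.radians(7)*v).round(4)) # raising: x->z = -v
E
```

```text
[-0.2 -1.8  8.5]
[-0.3 -2.8  8.2]
[-0.5 -3.8  7.8]
[-0.6 -4.7  7.2]
[-0.7 -5.5  6.6]
[-0.8 -6.3  5.9]
[-0.8 -6.9  5.1]
[-0.9 -7.5  4.2]
[-1.  -8.   3.2]
rotvec/step [ 0.1213 -0.0148 -0.    ]
```

{"method": "arm_command", "body": {"targets": [[[0, -0.001, 0.0043, 0.0607, -0.0074, 0, -1], [0, -0.001, 0.0042, 0.0607, -0.0074, 0, -1], [0, -0.0014, 0.0041, 0.0607, -0.0074, 0, -1], [0, -0.0014, 0.0041, 0.0607, -0.0074, 0, -1], [0, -0.002, 0.0039, 0.0607, -0.0074, 0, -1], [-0.001, -0.002, 0.0039, 0.0607, -0.0074, 0, -1], [0, -0.0023, 0.0036, 0.0607, -0.0074, 0, -1], [-0.001, -0.0024, 0.0036, 0.0607, -0.0074, 0, -1]]]}}

```text
time: 4.95
tool_pos: [533.9, 52.6, 94.6]
tcp_rot: [179.8, -28.1, 83.0]
ft_force: [7.0, -4.2, -6.2]
finger_gap: 9.7
grip_force: 31.5
```

{"method": "arm_command", "body": {"targets": [[[0, -0.0027, 0.0033, 0.0607, -0.0074, 0, -1], [-0.001, -0.0028, 0.0033, 0.0607, -0.0074, 0, -1], [0, -0.0031, 0.003, 0.0607, -0.0074, 0, -1], [-0.001, -0.0032, 0.0029, 0.0607, -0.0074, 0, -1], [0, -0.0034, 0.0026, 0.0607, -0.0074, 0, -1], [-0.001, -0.0035, 0.0025, 0.0607, -0.0074, 0, -1], [0, -0.0037, 0.0021, 0.0607, -0.0074, 0, -1], [-0.001, -0.0038, 0.0021, 0.0607, -0.0074, 0, -1], [0, -0.004, 0.0016, 0.0607, -0.0074, 0, -1], [-0.001, -0.004, 0.0016, 0.0607, -0.0074, 0, -1]]]}}

```text
time: 6.2
tool_pos: [529.4, 17.8, 117.5]
tcp_rot: [179.8, -62.9, 83.0]
ft_force: [14.1, -1.9, -16.2]
finger_gap: 9.2
grip_force: 31.1
```

{"method": "arm_command", "body": {"targets": [[[0, -0.0035, 0.001, 0.04, -0.005, 0, -1], [0, 0, 0, 0, 0, 0, -1], [0, 0, 0, 0, 0, 0, -1]]]}}

```text
time: 6.58
tool_pos: [529.1, 16.9, 118.5]
tcp_rot: [179.9, -65.3, 82.9]
ft_force: [17.7, 13.4, -14.3]
finger_gap: 9.4
grip_force: 30.6
```

{"method": "arm_command", "body": {"targets": [[[0, 0, 0, 0, 0, 0, 0], [0, 0, 0, 0, 0, 0, 0], [0, 0, 0, 0, 0, 0, 0], [0, 0, 0, 0, 0, 0, 0], [-0.002, -0.018, 0.008, 0, 0, 0, 0], [-0.003, -0.027, 0.013, 0, 0, 0, 0], [-0.003, -0.027, 0.013, 0, 0, 0, 0], [0, 0, 0.03, 0, 0, 0, 0], [0, 0, 0.03, 0, 0, 0, 0], [0, 0, 0, 0, 0, 0, 0]]]}}

```text
time: 7.82
tool_pos: [520.4, -58.2, 216.8]
tcp_rot: [179.4, -65.2, 83.5]
ft_force: [0.1, -0.9, -0.0]
finger_gap: 42.6
grip_force: 0.0
```

```bash
python3 - <<'E'
from h import *
b=viewer.snapshot("side")[100:255,260:390,::-1]; a=viewer.snapshot("top")[150:240,265:425,::-1]
b=cv2.resize(b,(390,465),interpolation=cv2.INTER_CUBIC); a=cv2.resize(a,(400,225),interpolation=cv2.INTER_CUBIC)
o=np.zeros((465,790,3),np.uint8); o[:,:390]=b; o[:225,390:]=a; cv2.imwrite("pics/g2.png",o)
# expected tab middle / top if lever is at 1.1 or 0.9
O=np.array([535,72.5,0]);u=np.array([.121,.9927,0])
for q in(.9,1.1):
  for r in((70,22),(70,43)):
    c,s=np.cos(q),np.sin(q); P=O+u*(-75+r[0]*c-r[1]*s)+[0,0,50+r[0]*s+r[1]*c]
    print(q,P.round(),(proj("side",P)-[260,100])*3,(proj("top",P)-[265,150])*2.5+[390,0])
E
```

```text
0.9 [529.  24. 119.] [174.26885151 227.01147019] [614.27538433 103.91139795]
0.9 [527.   8. 132.] [176.21452657 207.2948151 ] [633.01322953 102.91536695]
1.1 [527.  10. 122.] [176.04788503 217.89543918] [629.50797528 104.68182645]
1.1 [525.  -8. 132.] [178.29502365 201.40919583] [650.49000209 104.73926428]
```

View pics/g2.png

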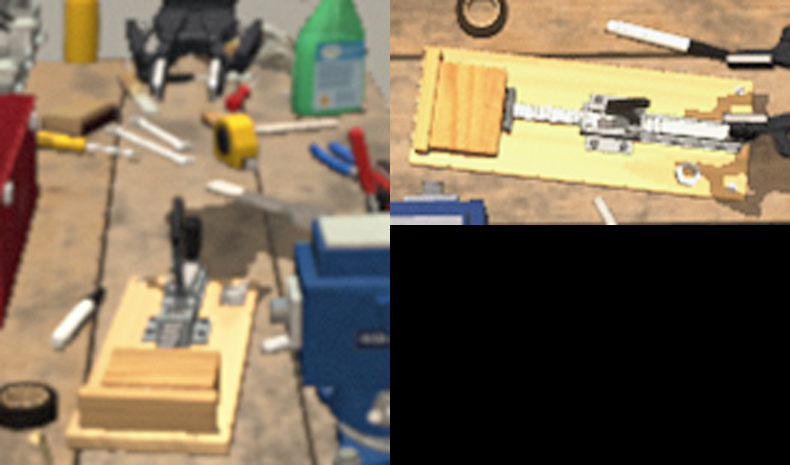

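The top panel shows the tab swung back with its end at about (650,102), matching 1.1 rad. The block and small things are unmoved. Next, the bar grip.

{"method": "arm_command", "body": {"targets": [[[-0.001, -0.0066, 0, -0.141, 0.0172, 0, 0], [-0.001, -0.0066, 0, -0.141, 0.0172, 0, 0], [-0.001, -0.0066, 0, -0.141, 0.0172, 0, 0], [-0.001, -0.0066, 0, -0.141, 0.0172, 0, 0], [-0.001, -0.0066, 0, -0.141, 0.0172, 0, 0], [-0.001, -0.0066, 0, -0.141, 0.0172, 0, 0], [-0.001, -0.0066, 0, -0.141, 0.0172, 0, 0], [-0.001, -0.0066, 0, -0.141, 0.0172, 0, 0], [0, 0, 0, 0, 0, 0, 0]]]}}

```text
time: 9.05
tool_pos: [511.3, -107.2, 213.4]
tcp_rot: [-179.9, -0.3, 83.2]
ft_force: [-0.5, 0.8, 0.1]
finger_gap: 42.8
grip_force: 0.0
```

{"method": "arm_command", "body": {"targets": [[[0.001, -0.003, -0.03, 0, 0, 0, 0], [0, 0, -0.04, 0, 0, 0, 0], [0, 0, -0.04, 0, 0, 0, 0], [0, 0, -0.03, 0, 0, 0, 0], [0, 0, -0.025, 0, 0, 0, 0], [0, 0, 0, 0, 0, 0, -1], [0, 0, 0, 0, 0, 0, -1], [0, 0, 0, 0, 0, 0, -1], [0, 0, 0, 0, 0, 0, -1], [0, 0, 0, 0, 0, 0, -1]]], "force": 40}}

```text
time: 10.3
tool_pos: [512.6, -111.8, 49.4]
tcp_rot: [180.0, -0.3, 83.0]
ft_force: [-0.3, -0.1, -3.3]
finger_gap: 15.8
grip_force: 42.5
```

{"method": "arm_command", "body": {"targets": [[[-0.0008, -0.0067, 0, 0, 0, 0, -1], [-0.0008, -0.0067, 0, 0, 0, 0, -1], [-0.0008, -0.0067, 0, 0, 0, 0, -1], [-0.0008, -0.0067, 0, 0, 0, 0, -1], [-0.0008, -0.0067, 0, 0, 0, 0, -1], [-0.0008, -0.0067, 0, 0, 0, 0, -1], [-0.0008, -0.0067, 0, 0, 0, 0, -1], [-0.0008, -0.0067, 0, 0, 0, 0, -1], [-0.0008, -0.0067, 0, 0, 0, 0, -1], [-0.0008, -0.0067, 0, 0, 0, 0, -1]]]}}

```text
time: 11.55
tool_pos: [504.4, -179.2, 49.0]
tcp_rot: [-180.0, -0.3, 83.0]
ft_force: [-0.3, 1.3, -1.9]
finger_gap: 15.6
grip_force: 42.7
```

{"method": "arm_command", "body": {"targets": [[[-0.0002, -0.002, 0, 0, 0, 0, -1], [0, 0, 0, 0, 0, 0, -1], [0, 0, 0, 0, 0, 0, -1]]]}}

```text
time: 11.92
tool_pos: [504.4, -181.0, 49.1]
tcp_rot: [180.0, -0.2, 83.0]
ft_force: [0.4, -0.1, -1.1]
finger_gap: 15.4
grip_force: 42.8
```

No stop force yet, so I'll keep creeping back.

{"method": "arm_command", "body": {"targets": [[[-0.0001, -0.001, 0, 0, 0, 0, -1], [0, -0.001, 0, 0, 0, 0, -1], [0, 0, 0, 0, 0, 0, -1]]]}}

```text
time: 12.3
tool_pos: [503.9, -181.7, 48.5]
tcp_rot: [-180.0, -0.4, 83.0]
ft_force: [0.3, 4.0, -2.5]
finger_gap: 15.4
grip_force: 42.6
```

{"method": "arm_command", "body": {"targets": [[[-0.0001, -0.001, 0, 0, 0, 0, -1], [0, -0.001, 0, 0, 0, 0, -1], [0, 0, 0, 0, 0, 0, -1]]]}}

```text
time: 12.68
tool_pos: [503.7, -181.8, 47.9]
tcp_rot: [-179.9, -0.5, 83.0]
ft_force: [3.4, 13.6, -3.3]
finger_gap: 15.2
grip_force: 42.4
```

The pad has reached the head: the bar stopped at 13.6 N. Now I'll release, lift and return to the lever.

{"method": "arm_command", "body": {"targets": [[[0, 0.002, 0, 0, 0, 0, -1], [0, 0, 0, 0, 0, 0, 0], [0, 0, 0, 0, 0, 0, 0], [0, 0, 0, 0, 0, 0, 0], [0, 0, 0, 0, 0, 0, 0], [0, 0, 0.02, 0, 0, 0, 0], [0, 0, 0.04, 0, 0, 0, 0], [0, 0, 0.05, 0, 0, 0, 0], [0, 0, 0.06, 0, 0, 0, 0], [0, 0, 0, 0, 0, 0, 0]]]}}

```text
time: 13.92
tool_pos: [507.2, -184.4, 225.8]
tcp_rot: [179.4, -0.1, 83.0]
ft_force: [-0.1, 0.8, 0.1]
finger_gap: 42.9
grip_force: 0.0
```

{"method": "arm_command", "body": {"targets": [[[0.002, 0.0155, 0, 0.141, -0.0172, 0, 0], [0.002, 0.0155, 0, 0.141, -0.0172, 0, 0], [0.002, 0.0155, 0, 0.141, -0.0172, 0, 0], [0.002, 0.0155, 0, 0.141, -0.0172, 0, 0], [0.002, 0.0155, 0, 0.141, -0.0172, 0, 0], [0.002, 0.0155, 0, 0.141, -0.0172, 0, 0], [0.002, 0.0155, 0, 0.141, -0.0172, 0, 0], [0.002, 0.0155, 0, 0.141, -0.0172, 0, 0], [0, 0, 0, 0, 0, 0, 0]]]}}

```text
time: 15.05
tool_pos: [518.7, -58.1, 215.8]
tcp_rot: [-179.0, -65.6, 82.1]
ft_force: [-0.2, 0.1, 0.9]
finger_gap: 42.4
grip_force: 0.0
```

```bash
python3 - <<'E'
from h import *
b=viewer.snapshot("side")[100:255,260:390,::-1]; a=viewer.snapshot("top")[150:240,265:465,::-1]
b=cv2.resize(b,(390,465),interpolation=cv2.INTER_CUBIC); a=cv2.resize(a,(400,180),interpolation=cv2.INTER_CUBIC)
o=np.zeros((465,790,3),np.uint8); o[:,:390]=b; o[:180,390:]=a; cv2.imwrite("pics/g3.png",o)
O=np.array([535,72.5,0]);u=np.array([.121,.9927,0])
for x,z in((-255,64),(-20,44),(-10,44)): print(x,(proj("top",O+u*x+[0,0,z])-[265,150])*2+[390,0])
E
```

```text
-255 [729.49901512 110.0455835 ]
-20 [541.87629088  92.77746245]
-10 [534.13307811  91.93165106]
```

View pics/g3.png

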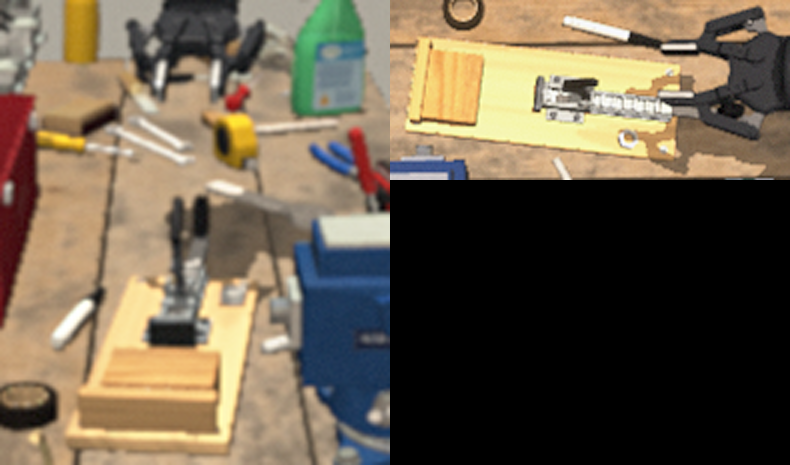

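The pad now rests on the head at about (540,92), the bar is fully back, the lever is still up and the block is standing. I'll regrip the tab.

{"method": "arm_command", "body": {"targets": [[[0.002, 0, -0.03, 0, 0, 0, 0], [0, 0, -0.03, 0, 0, 0, 0], [0.003, 0.027, -0.013, 0, 0, 0, 0], [0.003, 0.027, -0.013, 0, 0, 0, 0], [0.003, 0.021, -0.01, 0, 0, 0, 0], [0, 0, 0, 0, 0, 0, 0]]]}}

```text
time: 15.9
tool_pos: [530.9, 17.5, 123.1]
tcp_rot: [-180.0, -65.3, 83.1]
ft_force: [-0.7, -0.3, 0.7]
finger_gap: 42.6
grip_force: 0.0
```

{"method": "arm_command", "body": {"targets": [[[0, 0, 0, 0, 0, 0, -1], [0, 0, 0, 0, 0, 0, -1], [0, 0, 0, 0, 0, 0, -1], [0, 0, 0, 0, 0, 0, -1], [0, 0, 0, 0, 0, 0, -1], [0, 0, 0, 0, 0, 0, -1]]], "force": 30}}

```text
time: 16.65
tool_pos: [529.9, 15.8, 123.7]
tcp_rot: [-179.8, -65.4, 82.9]
ft_force: [-8.3, 0.4, 6.5]
finger_gap: 9.1
grip_force: 35.0
```

```bash
python3 - <<'E'
from h import *
u=np.array([.121,.9927,0]); r=np.array([18.1,73.7]); n=9; t=-np.radians(63)*np.arange(n+1)/n
X=r[0]*np.cos(t)-r[1]*np.sin(t); Z=r[0]*np.sin(t)+r[1]*np.cos(t)
for a,b in zip(np.diff(X),np.diff(Z)): print(((a*u+[0,0,b])/2).round(2))
E
```

```text
[ 0.54  4.39 -1.38]
[ 0.51  4.19 -1.91]
[ 0.48  3.93 -2.41]
[ 0.44  3.61 -2.87]
[ 0.39  3.24 -3.29]
[ 0.34  2.81 -3.67]
[ 0.29  2.35 -3.98]
[ 0.23  1.85 -4.24]
[ 0.16  1.32 -4.44]
```

{"method": "arm_command", "body": {"targets": [[[0.0005, 0.0044, -0.0014, -0.0607, 0.0074, 0, -1], [0.0005, 0.0044, -0.0014, -0.0607, 0.0074, 0, -1], [0.0005, 0.0042, -0.0019, -0.0607, 0.0074, 0, -1], [0.0005, 0.0042, -0.0019, -0.0607, 0.0074, 0, -1], [0.0005, 0.0039, -0.0024, -0.0607, 0.0074, 0, -1], [0.0005, 0.0039, -0.0024, -0.0607, 0.0074, 0, -1], [0.0004, 0.0036, -0.0029, -0.0607, 0.0074, 0, -1], [0.0004, 0.0036, -0.0029, -0.0607, 0.0074, 0, -1], [0.0004, 0.0032, -0.0033, -0.0607, 0.0074, 0, -1], [0.0004, 0.0032, -0.0033, -0.0607, 0.0074, 0, -1]]]}}

```text
time: 17.9
tool_pos: [534.8, 55.1, 100.4]
tcp_rot: [-179.9, -30.3, 83.0]
ft_force: [-11.3, 1.1, 8.8]
finger_gap: 9.3
grip_force: 35.6
```

{"method": "arm_command", "body": {"targets": [[[0.0003, 0.0028, -0.0037, -0.0607, 0.0074, 0, -1], [0.0003, 0.0028, -0.0037, -0.0607, 0.0074, 0, -1], [0.0003, 0.0023, -0.004, -0.0607, 0.0074, 0, -1], [0.0003, 0.0024, -0.004, -0.0607, 0.0074, 0, -1], [0.0002, 0.0018, -0.0042, -0.0607, 0.0074, 0, -1], [0.0002, 0.0019, -0.0042, -0.0607, 0.0074, 0, -1], [0.0002, 0.0013, -0.0044, -0.0607, 0.0074, 0, -1], [0, 0, 0, 0, 0, 0, -1]]]}}

```text
time: 18.9
tool_pos: [536.7, 71.4, 71.5]
tcp_rot: [-179.9, -5.8, 83.1]
ft_force: [-6.1, 4.9, 5.1]
finger_gap: 9.2
grip_force: 35.3
```

{"method": "arm_command", "body": {"targets": [[[0.0002, 0.001, -0.0045, -0.0607, 0.0074, 0, -1], [0, 0, -0.001, -0.017, 0.002, 0, -1], [0, 0, 0, 0, 0, 0, -1]]]}}

```text
time: 19.27
tool_pos: [537.1, 71.8, 68.0]
tcp_rot: [-179.9, -1.4, 83.0]
ft_force: [-17.2, 3.3, 24.5]
finger_gap: 9.3
grip_force: 38.0
```

{"method": "arm_command", "body": {"targets": [[[0, 0, -0.001, -0.01, 0.001, 0, -1], [0, 0, 0, 0, 0, 0, -1]]]}}

```text
time: 19.52
tool_pos: [537.2, 71.6, 67.7]
tcp_rot: [-179.9, -0.8, 83.0]
ft_force: [-19.2, 3.3, 28.1]
finger_gap: 9.3
grip_force: 38.9
```

Measured swing is 62.8° of 63°, with a firm stop, so the lever is fully down. I'll ease off, release and retreat.

{"method": "arm_command", "body": {"targets": [[[0, 0, 0.0015, 0, 0, 0, -1], [0, 0, 0, 0, 0, 0, 0], [0, 0, 0, 0, 0, 0, 0], [0, 0, 0, 0, 0, 0, 0], [0, 0, 0, 0, 0, 0, 0], [0, 0, 0.02, 0, 0, 0, 0], [0, 0, 0.05, 0, 0, 0, 0], [0, 0, 0.05, 0, 0, 0, 0], [0, -0.05, 0.05, 0, 0, 0, 0], [0, -0.06, 0, 0, 0, 0, 0]]]}}

```text
time: 20.78
tool_pos: [540.3, -33.5, 235.6]
tcp_rot: [179.5, -0.7, 83.2]
ft_force: [1.9, -0.8, -0.5]
finger_gap: 42.7
grip_force: 0.0
```

{"method": "arm_command", "body": {"targets": [[[-0.02, -0.06, 0, 0, 0, 0, 0], [-0.02, -0.06, 0, 0, 0, 0, 0], [-0.02, -0.06, 0, 0, 0, 0, 0], [-0.02, -0.06, 0, 0, 0, 0, 0], [0, -0.05, 0, 0, 0, 0, 0], [0, 0, 0, 0, 0, 0, 0]]]}}

```text
time: 21.52
tool_pos: [457.5, -323.6, 229.7]
tcp_rot: [-180.0, -0.7, 82.8]
ft_force: [0.7, 0.9, 0.2]
finger_gap: 42.8
grip_force: 0.0
```

```bash
python3 - <<'E'
from h import *
S=viewer.snapshot("side")[:,:,::-1];T=viewer.snapshot("top")[:,:,::-1]
b=cv2.resize(S[150:255,260:390],(390,315),interpolation=cv2.INTER_CUBIC); a=cv2.resize(T[150:240,265:465],(800,360),interpolation=cv2.INTER_CUBIC)
o=np.zeros((600,800,3),np.uint8); o[:240,:]=a[80:320]; o[240:555,:390]=b; cv2.imwrite("pics/g4.png",o)
a,sa=dark(T,(329,186,341,198));b,sb=dark(S,(312,188,321,208)); print("tab",a,b,tri(a,b))
E
```

```text
tab [336.16666667 193.61111111] [316.80487805 200.53658537] (array([534.57614831,  65.84374411,  64.2278185 ]), np.float64(2.4251982286248426))
```

View pics/g4.png

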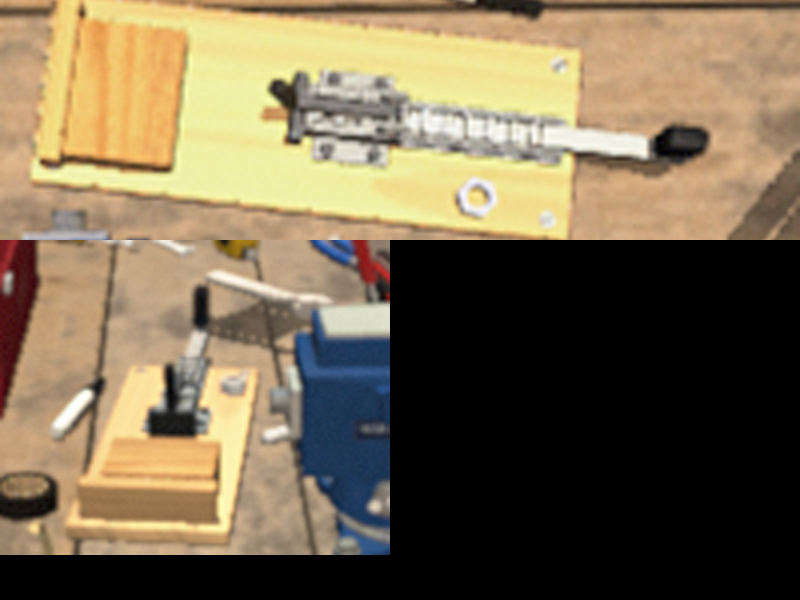

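The tab is back at its original pixels, the bar is fully open, and the block, nut, marker and tape are in place. I'm handing the job in.

```bash
python3 -c "
from h import *
print(job.hand_in())"
```

```text
the job is handed in; nothing more can be done
None
```

I handed the job in at about 21.5 s: the lever was raised, the bar drawn back until its pad stopped on the head, and the lever swung fully down to lock it. In the last pictures the block is still standing and the nut, marker and tape have not moved; I did not check the bolt there, and the hand-in returned no verdict.

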